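# Make up a breakfast caddy at the packing bench

### The arm

A 6-joint arm with a two-finger parallel gripper is mounted at the origin on the work surface. World frame = base frame: x ahead of the robot, y to its left, z up, the work surface at z = 0. Lengths are in m, angles in rad, forces in N, time in s.
With the tool pointing down it reaches from about 0.425 to 0.95 m from the base axis. Payload 14.7 kg.
Tool frame: the origin (TCP) lies between the finger pads; the fingertips stand tips_ahead ahead of it and the grasp point (between the pads) lies 8 mm behind it (tips_ahead is the distance from the TCP to the fingertips, in m); z points along the fingers, y is the direction in which the jaws open and shut (so a half turn about z gives the same grasp; the last joint's range is limited). The gripper opens to 85 mm and grips with 20 to 120 N. Pads are 22 mm wide; open, the fingers measure 114 mm over their backs; the gripper's body (76 mm by 85 mm) begins 54 mm behind the grasp point. The pads swing forward as they close: fully open they stand 13 mm farther back than shut.
Start: joints at [1.108, 0.48, 1.596, -0, 1.065, -0.047], TCP at [0.263, 0.595, 0.242] pointing down, gripper open.
Joint ranges: [-2.75, 2.75], [-0.82, 2.05], [0.23, 2.67], [-1.56, 4.7], [0.09, 2.69], [-2.92, 2.92]. Speed limits (rad/s): [1.89, 1.89, 2.39, 3.01, 3.01, 3.01].

### API

Orientations are given as a unit quaternion [w, x, y, z].
In Python, from station import read_state, grab_frame, hand_in, regions_of, pinpoint, tips_ahead gives the robot as it stands.
- The arm moves only by the shell command python3 -m crank 'ROWS' [FORCE]. ROWS is JSON, a list of rows, each an object with "translation": the shift along the tool's x, y, z in mm, a list of three; "delta_rot": the turn, a rotation vector about the tool's x, y, z in degrees, a list of three; "gripper": the finger opening in mm, from 0 to 85.4. In form: [{"translation": [x, y, z], "delta_rot": [rx, ry, rz], "gripper": gripper}, ...]. A call has 1 to 12 rows; each row shifts and turns the commanded pose from where the row before left it, along the tool's axes as they then stand; what a row does not reach is not made up. A row lasts 1/12 s, in which the tool goes at most 41.7 mm and 7.16 degrees, less where a joint would pass 70% of its speed; a pose out of reach is approached as far as the arm can. A call is refused whole if a number of a shift passes 41.7 or a number of a turn 7.16, either way. A call with a gripper value outside its range is refused whole. The fingers move at their own pace and stop on an object; FORCE is the grip in N (left out, the last holds). Time passes only in rows, so rows that do not move let the fingers close. It gives the time, the measured TCP pose, the force and the opening at its end, in the units of the state.
- read_state(): the state, without advancing time (a new reading comes with each control period).
- grab_frame(name): name is "scene" or "side" or "wrist"; returns a dict with "img" (480x640x3 uint8, red, green, blue), "z_map" (480x640 float32, m along the optical axis (not along the pixel's ray), 0 where there is no reading), "camera_matrix" (3x3 intrinsics, pixels), "xyz" and "orientation" of the camera in the world; the wrist camera has in their place "T_tool_cam" (4x4, takes a point from camera to tool coordinates, whose origin is the TCP and whose axes are the flange's). Camera axes: x right, y down, z forward; pixel columns grow to the right and rows downward; lengths in m; the calibration is good to about 2 mm. A picture is of the moment at which its call begins: read the wrist's pose just before it.
- hand_in(): hands the job in, once; it reports no verdict.
Trained networks look in a picture, given as the dict that the camera call returned (one of the last four; its "shot" number tells which), for a name from the list of things; names that differ only in an ending like _2 or _b are one class to them, and where a whole thing is asked for, a point or a joint stands for the part that bears it (a point fixed in the world has none). Each returns a list of dicts, best first, with "confidence" (0 to 1); they miss things now and then, are a little off and sometimes report something else, mostly with a low value. They report only what shows in the picture. A call takes as long as a camera call. They do not tell look-alikes from the thing itself.
- regions_of(thing, picture): "pixels" (480x640 bool, what is visible of it) and "uv" ([column, row] in pixels, amid what is visible of it).
- pinpoint(thing, picture): "uv" ([column, row] in pixels: a listed point, or the origin of a listed thing).
The state is a dict: "t": time; "joint_pos": joint angles; "joint_vel": joint speeds; "effort": joint torques, N m; "tcp_pos": TCP position; "tool_rot": TCP orientation; "ft_force": force on the tool from outside, world axes, zero at the start; "torque": the same for the moment, N m; "grip_width": finger opening in m.
Only numpy, scipy, OpenCV 4.12 (cv2) and the standard library are available. Lean on these libraries where they do the work, as an engineer would, in place of code of your own. Each camera call takes 0.05 s, during which the arm holds its last target. There are 200 camera calls.

### The job

Make up one wooden breakfast caddy: stand the salt pot in the largest compartment with its own lid seated fully on it, the shorter pepper mill in the middle compartment and the footed egg cup in the smallest, all upright on the caddy's floor. The larger lid, the taller mill and the straight-sided cup belong to other orders: leave them where they are.

Things in the scene. Friction and masses are not known exactly. Their poses are not given: they have to be found in the camera images.
- caddy: Pale wooden caddy, an open tray fixed to the bench at any yaw: 278 (x) by 136 (y) by 40 mm high, walls 8, floor 8 mm thick, 120 mm wide inside. Two cross dividers (6 mm thick, tops 38 mm up) make three compartments, by their x: largest 100 mm long, centre x = -81 mm; middle 80 mm long, x = +15; smallest 70 mm long, x = +96; all at y = 0. Origin: centre of the underside; z up.
- pot_mid (a point): Turned wooden salt pot without its lid, open at the top: 60 mm widest diameter, 58 mm at the rim, 60 mm high, round mouth 48 mm across, wall 5 mm, hollow inside. Stands upright. The origin is on its axis, half-way up, 30 mm above its underside; z along the axis, up.
- lid_knob (a point): The salt pot's lid: turned wooden disc, 60 mm diameter, 44 mm high, lying spigot down. From below: spigot 10 mm high, 43 mm across, tapering to 31 at its foot; flange 7 mm thick; knob with neck 17, head 24 mm across (28 to 40 mm up). Seated, the flange lies on the pot's rim and this point is 54 mm above pot_mid. Origin: on its axis in the knob's head, 34 mm above the underside; z up.
- mill_mid (a point): The shorter turned wooden pepper mill, 115 mm high with a small steel nut on top; foot 46 mm across, waist 33 mm across at 50 to 60 mm height, head 43 mm across. Stands upright. The origin is on its axis, half-way up, 57.5 mm above its underside, at the waist; z along the axis, up.
- egg_cup_mid (a point): Turned wooden egg cup, 62 mm high: round foot 52 mm across, wider than the bowl, thin stem 18 mm across, open bowl 46 mm across at its widest, 44 mm above the underside (bowl from 20 to 62 mm height). Stands upright. The origin is on its axis, half-way up, 31 mm above its underside; z along the axis, up.
- big_lid_knob (a point): A look-alike to leave alone: the lid of a bigger pot, same shape and same knob but 78 mm in diameter with a 63 mm spigot, too wide for the salt pot. The origin is on its axis, in the knob's head, 34 mm above its underside.
- tall_mill_mid (a point): A look-alike to leave alone: the taller mill, same turned shape but 170 mm high, foot 53 mm across. The origin is on its axis, half-way up, 85 mm above its underside.
- straight_cup_mid (a point): A look-alike to leave alone: a straight-sided wooden toothpick cup without foot or stem, 44 mm in diameter all the way up, 62 mm high, with a thick rim and a 30 mm mouth. The origin is on its axis, half-way up, 31 mm above its underside.
Mind the look-alikes: they are no part of the job. Leave any purple or red look-alike of the part that bears egg_cup_mid alone.

How it is judged:
At the end, for the whole second after the job is handed in: Pot, mill and egg cup at rest in their compartments, on the floor (height within 5 mm), upright within 7 degrees; the pot's own lid on it, within 6 mm of centre, 3 mm of seated height and 0.08 rad of level; the three look-alikes within 30 mm of their starts (x of pot_mid in the frame of caddy between -0.1025 and -0.0595 m and y of pot_mid in the frame of caddy between -0.034 and 0.034 m and z of pot_mid in the frame of caddy between 0.033 and 0.043 m and angle between each of pot_mid, mill_mid, egg_cup_mid's own z axis and vertical below 0.12 rad and x of mill_mid in the frame of caddy between -0.004 and 0.034 m and y of mill_mid in the frame of caddy between -0.04 and 0.04 m and z of mill_mid in the frame of caddy between 0.0605 and 0.0705 m and x of egg_cup_mid in the frame of caddy between 0.085 and 0.107 m and y of egg_cup_mid in the frame of caddy between -0.037 and 0.037 m and z of egg_cup_mid in the frame of caddy between 0.034 and 0.044 m and horizontal distance between lid_knob and pot_mid below 0.006 m and z of lid_knob in the frame of pot_mid between 0.051 and 0.057 m and angle between the z axis of lid_knob and the z axis of pot_mid, either way round below 0.08 rad and linear speed of each of pot, lid, mill, egg_cup below 0.02 m/s and distance of each of big_lid_knob, tall_mill_mid, straight_cup_mid from where it was at the start of the episode below 0.03 m); the robot touches nothing.
It fails at once if the larger lid is moved more than 30 mm or knocked over (distance of big_lid_knob from where it was at the start of the episode above 0.03 m).
It fails at once if the taller mill is moved more than 30 mm or knocked over (distance of tall_mill_mid from where it was at the start of the episode above 0.03 m).
It fails at once if the straight cup is moved more than 30 mm or knocked over (distance of straight_cup_mid from where it was at the start of the episode above 0.03 m).
It also fails if it takes over 120 s, if anything falls off the work surface, if the arm or the gripper's body presses on something with over 40 N, if the wrist force passes 120 N, or if a joint passes its speed limit or range.

## Working session

There is one attempt and no reset: what is moved stays moved. The work goes in short steps, Python scripts to look and compute and a shell command to move; the robot and the scene stay as the last step left them, time stands still between calls to the robot, and variables do not carry over. Pictures are saved under pics/ and viewed, about 12 in all and at most 16, crops included, and the job is handed in when it is done.

```bash
ls; mkdir -p pics; cat > h.py <<'E'
import numpy as np, cv2
from station import *
from scipy.spatial.transform import Rotation as R
def q(w): return R.from_quat([w[1],w[2],w[3],w[0]])
def pose(f,s=None):
    if "xyz" in f: return q(f["orientation"]).as_matrix(),np.array(f["xyz"])
    s=s or read_state(); T=np.array(f["T_tool_cam"]); Rt=q(s["tool_rot"]).as_matrix()
    return Rt@T[:3,:3], Rt@T[:3,3]+np.array(s["tcp_pos"])
def cloud(f,s=None):
    K=np.array(f["camera_matrix"]);z=f["z_map"];v,u=np.mgrid[:480,:640]
    p=np.stack([(u-K[0,2])/K[0,0]*z,(v-K[1,2])/K[1,1]*z,z],-1)
    M,t=pose(f,s); P=p@M.T+t; P[z==0]=np.nan; return P
def save(f,n): cv2.imwrite("pics/"+n,f["img"][...,::-1])
E
python3 - <<'E'
from h import *
print(read_state()); 
try: print(tips_ahead())
except Exception as e: print(tips_ahead)
for c in ["scene","side"]:
    f=grab_frame(c); save(f,c+".png"); P=cloud(f); print(c,pose(f))
    for n in ["caddy","pot_mid","lid_knob","mill_mid","egg_cup_mid","big_lid_knob","tall_mill_mid","straight_cup_mid"]:
        for r in regions_of(n,f)[:4]:
            Q=P[r["pixels"]];Q=Q[~np.isnan(Q[:,0])]
            if len(Q): top=Q[Q[:,2]>np.percentile(Q[:,2],98)-.006]; print(n,round(r["confidence"],2),np.round(r["uv"]),np.round(np.r_[np.median(Q,0),top.mean(0)],3), len(Q))
E
```

```text
pics
{'t': 0.0, 'joint_pos': array([ 1.10838136e+00,  4.80854507e-01,  1.59686612e+00, -2.03079223e-05,
        1.06512027e+00, -4.66083132e-02]), 'joint_vel': array([-0.00161281, -0.0007063 , -0.00112637,  0.00145068, -0.00033301,
        0.00034574]), 'effort': array([ 2.55645471e-03, -9.50596619e+01, -4.30215240e+01,  2.04693033e-04,
        1.15658808e-02,  3.14844492e-06]), 'tcp_pos': array([0.26236385, 0.59425469, 0.24166057]), 'tool_rot': array([-1.48543192e-04,  2.06403971e-01,  9.78466663e-01, -6.06253591e-04]), 'ft_force': array([-0.64235528, -0.14605897, -0.15156333]), 'torque': array([0.02077333, 0.006213  , 0.01690696]), 'grip_width': 0.08563438795858191}
0.011
scene (array([[-0.13794544,  0.72228856, -0.67769484],
       [ 0.99034643,  0.10998506, -0.08436368],
       [ 0.01360138, -0.68279025, -0.73048784]]), array([1.41376006, 0.13809694, 1.06792613]))
caddy 0.68 [294. 268.] [ 0.537 -0.035  0.012  0.543 -0.038  0.039] 7451
pot_mid 0.77 [477. 260.] [0.481 0.363 0.04  0.474 0.361 0.059] 704
lid_knob 0.73 [209. 214.] [ 0.414 -0.265  0.018  0.41  -0.267  0.044] 359
lid_kn
[... 1025 characters left out ...]
0.472 0.344 0.039 0.472 0.359 0.056] 700
lid_knob 0.6 [295. 379.] [ 0.405 -0.278  0.016  0.406 -0.274  0.042] 1079
mill_mid 0.6 [394. 397.] [ 0.526 -0.364  0.063  0.529 -0.353  0.106] 2155
egg_cup_mid 0.9 [228. 184.] [0.304 0.25  0.047 0.303 0.26  0.059] 490
egg_cup_mid 0.77 [276. 188.] [0.406 0.246 0.039 0.405 0.255 0.059] 681
egg_cup_mid 0.68 [325. 190.] [0.511 0.223 0.041 0.512 0.233 0.059] 662
egg_cup_mid 0.63 [231. 216.] [0.311 0.138 0.04  0.311 0.148 0.059] 769
big_lid_knob 0.92 [382. 183.] [0.639 0.267 0.015 0.642 0.274 0.04 ] 566
tall_mill_mid 0.73 [348. 137.] [0.576 0.364 0.081 0.578 0.373 0.158] 1330
straight_cup_mid 0.59 [450. 361.] [ 0.625 -0.297  0.043  0.628 -0.286  0.06 ] 1447
```

View pics/scene.png

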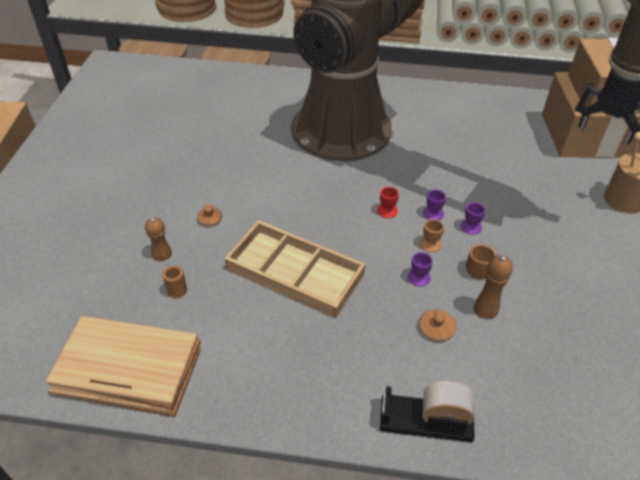

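View pics/side.png

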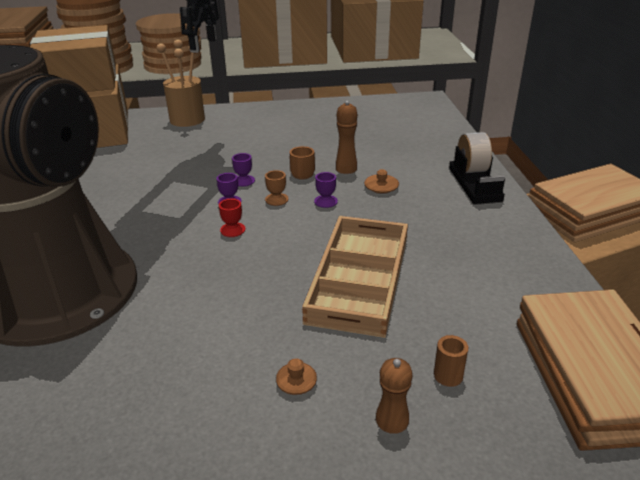

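```bash
python3 - <<'E'
from h import *
A=[]
for c in ["scene","side"]:
    f=grab_frame(c);P=cloud(f)
    m=max(regions_of("caddy",f),key=lambda r:r["confidence"])["pixels"]
    m=cv2.dilate(m.astype(np.uint8),np.ones((5,5)))>0
    Q=P[m];Q=Q[(Q[:,2]>.034)&(Q[:,2]<.045)]
    (cx,cy),(w,h),a=cv2.minAreaRect(Q[:,:2].astype(np.float32)*1000)
    print(c,cx,cy,w,h,a,len(Q))
    if w<h:a+=90
    d=np.array([np.cos(np.radians(a)),np.sin(np.radians(a))]);n=np.array([-d[1],d[0]])
    L=Q[:,:2]*1000-[cx,cy];x=L@d;y=L@n
    k=abs(y)<52
    print("axis",d,np.histogram(x[k],np.arange(-145,146,5)))
E
```

```text
scene 538.3560791015625 -39.25361633300781 280.2286071777344 142.04067993164062 69.87333679199219 1621
axis [0.34409667 0.93893422] (array([  1,  50,  90,  18,   0,   0,   0,   0,   0,   0,   0,   0,   0,
         0,   0,   0,  11,  76,  31,   0,   0,   0,   0,   0,   0,   0,
         0,   0,   0,   0,   0,   0,   0,   3,  73,  46,   0,   0,   0,
         0,   0,   0,   0,   0,   0,   0,   0,   0,   0,   0,   0,   0,
         0,   0,   0,  61, 106,   1]), array([-145, -140, -135, -130, -125, -120, -115, -110, -105, -100,  -95,
        -90,  -85,  -80,  -75,  -70,  -65,  -60,  -55,  -50,  -45,  -40,
        -35,  -30,  -25,  -20,  -15,  -10,   -5,    0,    5,   10,   15,
         20,   25,   30,   35,   40,   45,   50,   55,   60,   65,   70,
         75,   80,   85,   90,   95,  100,  105,  110,  115,  120,  125,
        130,  135,  140,  145]))
side 538.2030029296875 -39.364837646484375 283.3900146484375 136.53211975097656 69.58274841308594 1976
axis [0.34885424 0.93717699] (array([ 19, 219,  86,   2,   0,   0,   0,   0,   0,   0,   0,   0,   0,
         0,   0,   2,  96,  99,  12,   0,   0,   0,   0,   0,   0,   0,
         0,   0,   0,   0,   0,   0,   0,  51, 102,  16,   0,   0,   0,
         0,   0,   0,   0,   0,   0,   0,   0,   0,   0,   0,   0,   0,
         0,   0,  39, 110,  46,   1]), array([-145, -140, -135, -130, -125, -120, -115, -110, -105, -100,  -95,
        -90,  -85,  -80,  -75,  -70,  -65,  -60,  -55,  -50,  -45,  -40,
        -35,  -30,  -25,  -20,  -15,  -10,   -5,    0,    5,   10,   15,
         20,   25,   30,   35,   40,   45,   50,   55,   60,   65,   70,
         75,   80,   85,   90,   95,  100,  105,  110,  115,  120,  125,
        130,  135,  140,  145]))
```

```bash
cat >> h.py <<'E'
def go(x,y,z,yaw=-20.3):
    "tool-frame mm shift (after the turn) and rz deg for a TCP goal in m"
    s=read_state();M=q(s["tool_rot"]).as_matrix();ya=np.degrees(np.arctan2(M[1,1],M[0,1]))
    d=(yaw-ya+90)%180-90
    sh=R.from_euler('z',d,degrees=True).as_matrix()@M
    print("t",round(s["t"],1),"tcp",np.round(s["tcp_pos"],4),"w",round(s["grip_width"],4),"tilt",round(M[2,2],4),"rz",round(-d,1),"shift",np.round(sh.T@(np.array([x,y,z])-s["tcp_pos"])*1000,1))
E
R='{"translation":[0,0,0],"delta_rot":[0,0,7.15],"gripper":85}'
python3 -m crank '[{"translation":[0,0,0],"delta_rot":[0,0,7.15],"gripper":85},{"translation":[0,0,0],"delta_rot":[0,0,7.15],"gripper":85},{"translation":[0,0,0],"delta_rot":[0,0,7.15],"gripper":85},{"translation":[0,0,0],"delta_rot":[0,0,7.15],"gripper":85},{"translation":[0,0,0],"delta_rot":[0,0,7.15],"gripper":85},{"translation":[0,0,0],"delta_rot":[0,0,7.15],"gripper":85},{"translation":[0,0,0],"delta_rot":[0,0,7.15],"gripper":85},{"translation":[0,0,0],"delta_rot":[0,0,7.15],"gripper":85},{"translation":[0,0,0],"delta_rot":[0,0,7.15],"gripper":85},{"translation":[0,0,0],"delta_rot":[0,0,7.15],"gripper":85},{"translation":[0,0,0],"delta_rot":[0,0,7.15],"gripper":85},{"translation":[0,0,0],"delta_rot":[0,0,7.15],"gripper":85}]'
python3 -m crank '[{"translation":[-14.6,28,0],"delta_rot":[0,0,0],"gripper":85},{"translation":[-14.6,28,0],"delta_rot":[0,0,0],"gripper":85},{"translation":[-14.6,28,0],"delta_rot":[0,0,0],"gripper":85},{"translation":[-14.6,28,0],"delta_rot":[0,0,0],"gripper":85},{"translation":[-14.6,28,0],"delta_rot":[0,0,0],"gripper":85},{"translation":[-14.6,28,0],"delta_rot":[0,0,0],"gripper":85},{"translation":[-14.6,28,0],"delta_rot":[0,0,0],"gripper":85},{"translation":[-14.6,28,0],"delta_rot":[0,0,0],"gripper":85},{"translation":[-14.6,28,0],"delta_rot":[0,0,0],"gripper":85},{"translation":[-14.6,28,0],"delta_rot":[0,0,0],"gripper":85},{"translation":[0,0,0],"delta_rot":[0,0,0],"gripper":85}]'
python3 - <<'E'
from h import *
go(.474,.36,.04)
s=read_state();f=grab_frame("wrist");save(f,"w1.png");P=cloud(f,s);print(tips_ahead)
# rim: points in height band near estimate
def fit(P,c,lo,hi,r):
    m=(abs(P[...,2]-(lo+hi)/2)<(hi-lo)/2)&(np.hypot(P[...,0]-c[0],P[...,1]-c[1])<r)
    Q=P[m];(x,y),rad=cv2.minEnclosingCircle(Q[:,:2].astype(np.float32)*1000);print(len(Q),x,y,rad,np.nanmax(Q[:,2]))
fit(P,(.474,.36),.05,.065,.045)
fit(P,(.410,.257),.05,.065,.045)
fit(P,(.410,.257),.002,.015,.045)
E
```

```text
t: 2.1
tcp_pos: [0.2625, 0.5946, 0.2423]
tool_rot: [0.0, 0.819, 0.574, -0.0]
ft_force: [-0.4, -0.4, -0.4]
grip_width: 0.0849
t: 3.02
tcp_pos: [0.4805, 0.3595, 0.2424]
tool_rot: [0.001, 0.818, 0.575, 0.0]
ft_force: [0.0, -0.6, -0.4]
grip_width: 0.0854
t 3.0 tcp [0.4805 0.3595 0.2424] w 0.0854 tilt -1.0 rz 0.5 shift [ -1.8  -6.6 202.4]
0.011
1033 474.25616455078125 368.3382263183594 29.236392974853516 0.06262967222658822
799 406.666748046875 260.8624572753906 23.046560287475586 0.06378278812858584
640 415.42626953125 257.41156005859375 42.08787155151367 0.0111283107094452
```

View pics/w1.png

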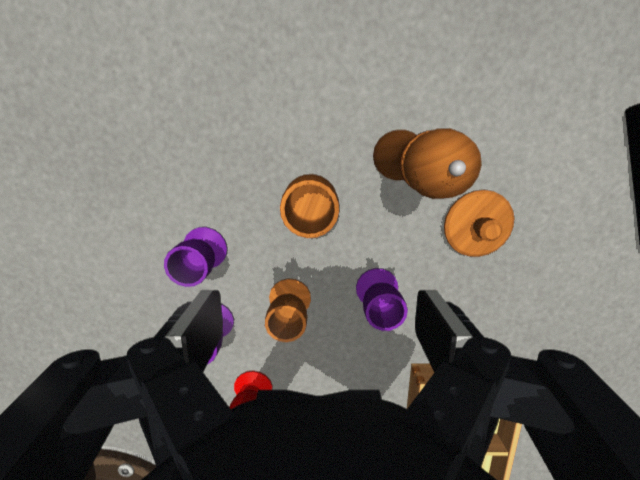

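```bash
cat >> h.py <<'E'
def fit(P,c,lo,hi,r):
    m=(P[...,2]>lo)&(P[...,2]<hi)&(np.hypot(P[...,0]-c[0],P[...,1]-c[1])<r)
    Q=P[m]
    if len(Q)<8: print("few");return
    (x,y),rad=cv2.minEnclosingCircle(Q[:,:2].astype(np.float32)*1000)
    print(len(Q),np.round([x,y,rad],1),"zmax",round(float(Q[:,2].max()),4))
E
python3 - <<'E'
from h import *
for c in ["scene","side","wrist"]:
    s=read_state();f=grab_frame(c);P=cloud(f,s);print(c)
    for p in [(.474,.362),(.41,.257)]: fit(P,p,.053,.066,.04)
    fit(P,(.645,.276),.036,.05,.02)
    fit(P,(.58,.377),.15,.165,.035)
    m=abs(P[...,2])<.03; m&=(np.hypot(P[...,0]-.43,P[...,1]-.42)<.03); print("table z",np.median(P[m][:,2]))
go(.474,.365,.04)
E
```

```text
scene
186 [475.5 366.3  30.7] zmax 0.0641
158 [408.1 258.3  24.6] zmax 0.0658
94 [644.3 279.3  13.9] zmax 0.0479
272 [580.4 380.5  23.2] zmax 0.1649
table z -0.00021209615753803313
side
144 [470.8 364.8  32.4] zmax 0.0627
169 [406.  257.2  25.8] zmax 0.0635
55 [641.3 275.2  12.7] zmax 0.0451
131 [577.3 375.6  21.2] zmax 0.1644
table z -0.0017264461265456554
wrist
957 [474.2 368.3  29.2] zmax 0.0622
679 [406.6 260.8  22.8] zmax 0.064
427 [643.3 279.   12.2] zmax 0.046
3147 [579.2 382.   21.8] zmax 0.165
table z 0.00011504315850605074
t 3.2 tcp [0.4769 0.3634 0.2423] w 0.0853 tilt -1.0 rz 0.7 shift [  0.5  -3.2 202.3]
```

```bash
python3 -m crank '[{"translation":[2.4,-3.9,30],"delta_rot":[0,0,0.7],"gripper":85},{"translation":[0,0,35],"delta_rot":[0,0,0],"gripper":85},{"translation":[0,0,35],"delta_rot":[0,0,0],"gripper":85},{"translation":[0,0,35],"delta_rot":[0,0,0],"gripper":85},{"translation":[0,0,30],"delta_rot":[0,0,0],"gripper":85},{"translation":[0,0,25],"delta_rot":[0,0,0],"gripper":85},{"translation":[0,0,20],"delta_rot":[0,0,0],"gripper":85},{"translation":[0,0,0],"delta_rot":[0,0,0],"gripper":85},{"translation":[0,0,0],"delta_rot":[0,0,0],"gripper":85}]' && python3 -m crank '[{"translation":[0,0,0],"delta_rot":[0,0,0],"gripper":50},{"translation":[0,0,0],"delta_rot":[0,0,0],"gripper":50},{"translation":[0,0,0],"delta_rot":[0,0,0],"gripper":50},{"translation":[0,0,0],"delta_rot":[0,0,0],"gripper":50},{"translation":[0,0,0],"delta_rot":[0,0,0],"gripper":50},{"translation":[0,0,0],"delta_rot":[0,0,0],"gripper":50}]' 40; python3 -c "
from h import *
go(.5664,.0367,.16)"
```

```text
t: 3.97
tcp_pos: [0.4732, 0.3671, 0.0318]
tool_rot: [-0.0, 0.82, 0.572, -0.001]
ft_force: [0.3, 0.9, 0.3]
grip_width: 0.0847
t: 4.47
tcp_pos: [0.4751, 0.3675, 0.0342]
tool_rot: [-0.0, 0.821, 0.571, 0.001]
ft_force: [-2.3, 2.2, 8.2]
grip_width: 0.0573
t 4.5 tcp [0.4751 0.3675 0.0342] w 0.0573 tilt -1.0 rz -0.0 shift [-278.3  200.5 -126.2]
```

```bash
python3 -m crank '[{"translation":[0,0,-15],"delta_rot":[0,0,0],"gripper":50},{"translation":[0,0,-25],"delta_rot":[0,0,0],"gripper":50},{"translation":[0,0,-30],"delta_rot":[0,0,0],"gripper":50},{"translation":[0,0,-30],"delta_rot":[0,0,0],"gripper":50},{"translation":[0,0,-30],"delta_rot":[0,0,0],"gripper":50},{"translation":[0,0,-10],"delta_rot":[0,0,0],"gripper":50},{"translation":[0,0,0],"delta_rot":[0,0,0],"gripper":50}]' && python3 -m crank '[{"translation":[-15,11,0],"delta_rot":[0,0,0],"gripper":50},{"translation":[-28,20,0],"delta_rot":[0,0,0],"gripper":50},{"translation":[-28,20,0],"delta_rot":[0,0,0],"gripper":50},{"translation":[-28,20,0],"delta_rot":[0,0,0],"gripper":50},{"translation":[-28,20,0],"delta_rot":[0,0,0],"gripper":50},{"translation":[-28,20,0],"delta_rot":[0,0,0],"gripper":50},{"translation":[-28,20,0],"delta_rot":[0,0,0],"gripper":50},{"translation":[-28,20,0],"delta_rot":[0,0,0],"gripper":50},{"translation":[-28,20,0],"delta_rot":[0,0,0],"gripper":50},{"translation":[-28,20,0],"delta_rot":[0,0,0],"gripper":50},{"translation":[-12,9,0],"delta_rot":[0,0,0],"gripper":50},{"translation":[0,0,0],"delta_rot":[0,0,0],"gripper":50}]'; python3 -m crank '[{"translation":[0,0,0],"delta_rot":[0,0,0],"gripper":50},{"translation":[0,0,0],"delta_rot":[0,0,0],"gripper":50}]'
python3 -c "
from h import *
go(.5664,.0367,.041)
for c in ['scene','side']:
  f=grab_frame(c);P=cloud(f);t=read_state()['tcp_pos']
  m=np.hypot(P[...,0]-t[0],P[...,1]-t[1])<.032
  m&=(P[...,2]>.08)&(P[...,2]<.2); I=f['img'].astype(int); m&=(I[...,0]-I[...,2]>40)
  Q=P[m]; print(c,len(Q),Q.min(0),Q.max(0))
  v,u=np.nonzero(m); v0,u0=int(v.mean()),int(u.mean())
  cv2.imwrite('pics/pot_%s.png'%c,cv2.resize(f['img'][v0-90:v0+90,u0-110:u0+110,::-1],None,fx=2,fy=2))
a=cv2.imread('pics/pot_scene.png');b=cv2.imread('pics/pot_side.png');cv2.imwrite('pics/pot.png',cv2.resize(np.hstack([a,b]),None,fx=.9,fy=.9))
"
```

```text
t: 5.05
tcp_pos: [0.4759, 0.3678, 0.1763]
tool_rot: [-0.0, 0.821, 0.571, 0.003]
ft_force: [1.4, 0.4, -1.1]
grip_width: 0.0569
t: 6.05
tcp_pos: [0.5653, 0.0324, 0.1713]
tool_rot: [0.0, 0.822, 0.57, -0.0]
ft_force: [-0.6, 0.2, -0.6]
grip_width: 0.0571
t: 6.22
tcp_pos: [0.5643, 0.036, 0.1716]
tool_rot: [-0.0, 0.821, 0.571, -0.0]
ft_force: [-0.3, 0.5, -0.9]
grip_width: 0.057
t 6.2 tcp [0.5643 0.036  0.1716] w 0.057 tilt -1.0 rz -0.0 shift [  1.4   1.9 130.6]
scene 454 [0.53548278 0.0132203  0.13379004] [0.59596462 0.06458598 0.19964492]
side 1110 [0.53535009 0.00462156 0.1406002 ] [0.59153953 0.06520917 0.19822465]
```

View pics/pot.png

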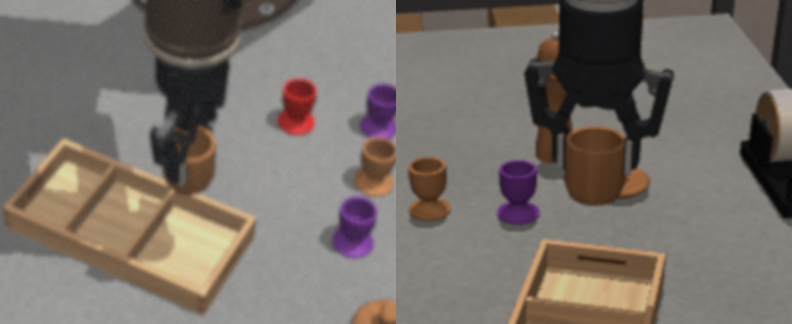

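The pot is held upright; go down into the largest compartment.

```bash
python3 -m crank '[{"translation":[1.4,1.9,20],"delta_rot":[0,0,0],"gripper":50},{"translation":[0,0,25],"delta_rot":[0,0,0],"gripper":50},{"translation":[0,0,25],"delta_rot":[0,0,0],"gripper":50},{"translation":[0,0,25],"delta_rot":[0,0,0],"gripper":50},{"translation":[0,0,15],"delta_rot":[0,0,0],"gripper":50},{"translation":[0,0,8],"delta_rot":[0,0,0],"gripper":50},{"translation":[0,0,6],"delta_rot":[0,0,0],"gripper":50},{"translation":[0,0,4],"delta_rot":[0,0,0],"gripper":50},{"translation":[0,0,1],"delta_rot":[0,0,0],"gripper":50},{"translation":[0,0,0],"delta_rot":[0,0,0],"gripper":50},{"translation":[0,0,0],"delta_rot":[0,0,0],"gripper":50}]' && python3 -m crank '[{"translation":[0,0,0],"delta_rot":[0,0,0],"gripper":80},{"translation":[0,0,0],"delta_rot":[0,0,0],"gripper":80},{"translation":[0,0,0],"delta_rot":[0,0,0],"gripper":80},{"translation":[0,0,0],"delta_rot":[0,0,0],"gripper":80},{"translation":[0,0,0],"delta_rot":[0,0,0],"gripper":80},{"translation":[0,0,-20],"delta_rot":[0,0,0],"gripper":80},{"translation":[0,0,-35],"delta_rot":[0,0,0],"gripper":80},{"translation":[0,0,-35],"delta_rot":[0,0,0],"gripper":80},{"translation":[0,0,-35],"delta_rot":[0,0,0],"gripper":80},{"translation":[0,0,-35],"delta_rot":[0,0,0],"gripper":80},{"translation":[0,0,0],"delta_rot":[0,0,0],"gripper":80},{"translation":[0,0,0],"delta_rot":[0,0,0],"gripper":80}]'
python3 - <<'E'
from h import *
go(.408,-.272,.202)
for c in ["scene","side","wrist"]:
    s=read_state();f=grab_frame(c);P=cloud(f,s);print(c)
    fit(P,(.566,.037),.061,.075,.04)
    fit(P,(.408,-.272),.034,.05,.02)
save(f,"w2.png")
E
```

```text
t: 7.23
tcp_pos: [0.5678, 0.0363, 0.0441]
tool_rot: [0.0, 0.821, 0.571, 0.001]
ft_force: [-0.2, -0.0, -1.1]
grip_width: 0.0575
t: 8.23
tcp_pos: [0.5685, 0.0362, 0.2055]
tool_rot: [0.001, 0.821, 0.571, 0.002]
ft_force: [-0.7, -0.9, 0.1]
grip_width: 0.0799
t 8.2 tcp [0.5685 0.0362 0.2055] w 0.0799 tilt -1.0 rz -0.0 shift [-344.7  -43.6    2.8]
scene
234 [567.3  37.3  31. ] zmax 0.0732
73 [ 406.8 -266.8   13.5] zmax 0.0484
side
260 [566.3  34.1  30.3] zmax 0.0688
196 [ 405.8 -271.6   12.1] zmax 0.0447
wrist
1316 [567.6  36.8  29.1] zmax 0.0706
few
```

```bash
python3 -m crank '[{"translation":[-18,-2.2,0],"delta_rot":[0,0,0],"gripper":50},{"translation":[-34.4,-4.4,0],"delta_rot":[0,0,0],"gripper":50},{"translation":[-34.4,-4.4,0],"delta_rot":[0,0,0],"gripper":50},{"translation":[-34.4,-4.4,0],"delta_rot":[0,0,0],"gripper":50},{"translation":[-34.4,-4.4,0],"delta_rot":[0,0,0],"gripper":50},{"translation":[-34.4,-4.4,0],"delta_rot":[0,0,0],"gripper":50},{"translation":[-34.4,-4.4,0],"delta_rot":[0,0,0],"gripper":50},{"translation":[-34.4,-4.4,0],"delta_rot":[0,0,0],"gripper":50},{"translation":[-34.4,-4.4,0],"delta_rot":[0,0,0],"gripper":50},{"translation":[-34.4,-4.4,0],"delta_rot":[0,0,0],"gripper":50},{"translation":[-17,-2,0],"delta_rot":[0,0,0],"gripper":50},{"translation":[0,0,0],"delta_rot":[0,0,0],"gripper":50}]'; python3 -m crank '[{"translation":[0,0,0],"delta_rot":[0,0,0],"gripper":50},{"translation":[0,0,0],"delta_rot":[0,0,0],"gripper":50},{"translation":[0,0,0],"delta_rot":[0,0,0],"gripper":50}]'
python3 - <<'E'
from h import *
s=read_state();f=grab_frame("wrist");P=cloud(f,s)
fit(P,(.407,-.270),.036,.05,.02)
fit(P,(.407,-.270),.011,.022,.04)
fit(P,(.53,-.35),.095,.113,.035)
go(.407,-.270,.03)
save(f,"w3.png")
E
```

```text
t: 9.38
tcp_pos: [0.4045, -0.2741, 0.202]
tool_rot: [-0.001, 0.822, 0.57, -0.001]
ft_force: [-0.7, 0.4, -0.3]
grip_width: 0.0499
t: 9.63
tcp_pos: [0.4066, -0.2708, 0.2027]
tool_rot: [-0.001, 0.821, 0.572, -0.0]
ft_force: [-0.9, -1.3, 0.3]
grip_width: 0.0498
521 [ 406.3 -269.    12. ] zmax 0.0458
2209 [ 406.4 -269.    30.1] zmax 0.0192
1915 [ 529.8 -347.9   19.9] zmax 0.1129
t 9.7 tcp [ 0.4067 -0.2708  0.2029] w 0.0499 tilt -1.0 rz 0.0 shift [8.000e-01 1.000e-01 1.729e+02]
```

View pics/w3.png

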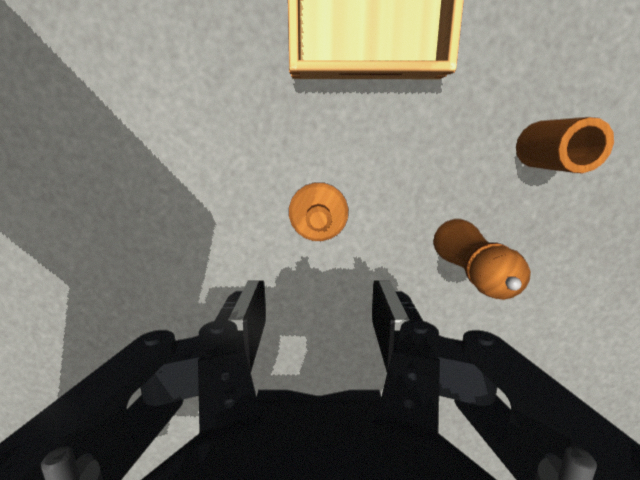

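```bash
python3 -m crank '[{"translation":[1.7,-0.8,20],"delta_rot":[0,0,0],"gripper":50},{"translation":[0,0,35],"delta_rot":[0,0,0],"gripper":50},{"translation":[0,0,35],"delta_rot":[0,0,0],"gripper":50},{"translation":[0,0,35],"delta_rot":[0,0,0],"gripper":50},{"translation":[0,0,25],"delta_rot":[0,0,0],"gripper":50},{"translation":[0,0,14],"delta_rot":[0,0,0],"gripper":50},{"translation":[0,0,6],"delta_rot":[0,0,0],"gripper":50},{"translation":[0,0,0],"delta_rot":[0,0,0],"gripper":50},{"translation":[0,0,0],"delta_rot":[0,0,0],"gripper":50}]' && python3 -m crank '[{"translation":[0,0,0],"delta_rot":[0,0,0],"gripper":10},{"translation":[0,0,0],"delta_rot":[0,0,0],"gripper":10},{"translation":[0,0,0],"delta_rot":[0,0,0],"gripper":10},{"translation":[0,0,0],"delta_rot":[0,0,0],"gripper":10},{"translation":[0,0,0],"delta_rot":[0,0,0],"gripper":10},{"translation":[0,0,0],"delta_rot":[0,0,0],"gripper":10},{"translation":[0,0,0],"delta_rot":[0,0,0],"gripper":10}]' 40; python3 -c "
from h import *
print(tips_ahead);go(.5675,.0367,.17)"
```

```text
t: 10.43
tcp_pos: [0.4068, -0.2696, 0.0337]
tool_rot: [0.0, 0.821, 0.572, 0.0]
ft_force: [0.3, -0.3, 0.3]
grip_width: 0.0503
t: 11.02
tcp_pos: [0.4069, -0.2703, 0.0344]
tool_rot: [0.001, 0.821, 0.571, 0.0]
ft_force: [-0.3, 1.9, 8.4]
grip_width: 0.022
0.011
t 11.0 tcp [ 0.4069 -0.2703  0.0344] w 0.022 tilt -1.0 rz -0.0 shift [ 343.6   44.3 -135.7]
```

```bash
python3 -m crank '[{"translation":[0,0,-15],"delta_rot":[0,0,0],"gripper":10},{"translation":[0,0,-25],"delta_rot":[0,0,0],"gripper":10},{"translation":[0,0,-30],"delta_rot":[0,0,0],"gripper":10},{"translation":[0,0,-30],"delta_rot":[0,0,0],"gripper":10},{"translation":[0,0,-25],"delta_rot":[0,0,0],"gripper":10},{"translation":[0,0,-11],"delta_rot":[0,0,0],"gripper":10},{"translation":[0,0,0],"delta_rot":[0,0,0],"gripper":10}]' && python3 -m crank '[{"translation":[17.6,2.3,0],"delta_rot":[0,0,0],"gripper":10},{"translation":[34,4.4,0],"delta_rot":[0,0,0],"gripper":10},{"translation":[34,4.4,0],"delta_rot":[0,0,0],"gripper":10},{"translation":[34,4.4,0],"delta_rot":[0,0,0],"gripper":10},{"translation":[34,4.4,0],"delta_rot":[0,0,0],"gripper":10},{"translation":[34,4.4,0],"delta_rot":[0,0,0],"gripper":10},{"translation":[34,4.4,0],"delta_rot":[0,0,0],"gripper":10},{"translation":[34,4.4,0],"delta_rot":[0,0,0],"gripper":10},{"translation":[34,4.4,0],"delta_rot":[0,0,0],"gripper":10},{"translation":[34,4.4,0],"delta_rot":[0,0,0],"gripper":10},{"translation":[20,2.4,0],"delta_rot":[0,0,0],"gripper":10},{"translation":[0,0,0],"delta_rot":[0,0,0],"gripper":10}]'; python3 -m crank '[{"translation":[0,0,0],"delta_rot":[0,0,0],"gripper":10},{"translation":[0,0,0],"delta_rot":[0,0,0],"gripper":10},{"translation":[0,0,0],"delta_rot":[0,0,0],"gripper":10}]'
python3 - <<'E'
from h import *
go(.5675,.0367,.0344+.058+.012)
s=read_state();f=grab_frame("wrist");P=cloud(f,s)
fit(P,(.567,.037),.061,.075,.04)
fit(P,s["tcp_pos"][:2],.12,.16,.04)
save(f,"w4.png")
for c in ['scene','side']:
  g=grab_frame(c);P=cloud(g); fit(P,s["tcp_pos"][:2],.141,.154,.04); 
  if c=='side': cv2.imwrite('pics/s4.png',cv2.resize(g['img'][120:320,270:470,::-1],None,fx=2,fy=2))
E
```

```text
t: 11.6
tcp_pos: [0.4077, -0.2709, 0.1727]
tool_rot: [0.003, 0.821, 0.571, 0.001]
ft_force: [0.5, -0.6, -0.5]
grip_width: 0.0222
t: 12.6
tcp_pos: [0.5687, 0.0403, 0.1688]
tool_rot: [0.0, 0.82, 0.572, 0.001]
ft_force: [-0.9, -0.4, -0.7]
grip_width: 0.022
t: 12.85
tcp_pos: [0.5666, 0.0361, 0.169]
tool_rot: [-0.0, 0.821, 0.571, -0.0]
ft_force: [-0.7, -0.3, -0.3]
grip_width: 0.0225
t 12.8 tcp [0.5666 0.0361 0.169 ] w 0.0225 tilt -1.0 rz -0.1 shift [ 0.9  0.7 64.6]
893 [567.6  37.   29.1] zmax 0.07
5141 [566.1  37.4  30. ] zmax 0.1585
329 [566.9  37.4  30.7] zmax 0.154
389 [564.9  32.4  29.9] zmax 0.1538
```

View pics/w4.png

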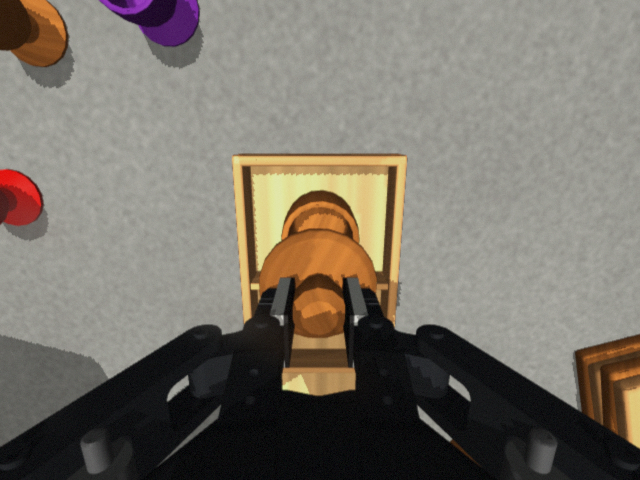

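View pics/s4.png

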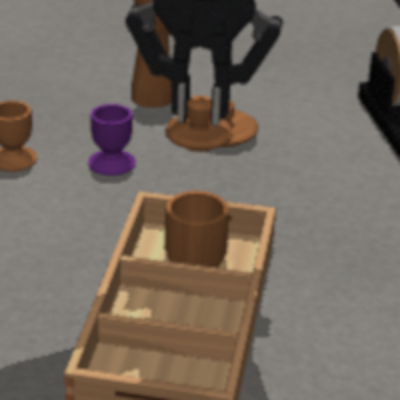

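```bash
python3 -m crank '[{"translation":[0.2,1.5,15],"delta_rot":[0,0,0],"gripper":10},{"translation":[0,0,20],"delta_rot":[0,0,0],"gripper":10},{"translation":[0,0,15],"delta_rot":[0,0,0],"gripper":10},{"translation":[0,0,8],"delta_rot":[0,0,0],"gripper":10},{"translation":[0,0,5],"delta_rot":[0,0,0],"gripper":10},{"translation":[0,0,4],"delta_rot":[0,0,0],"gripper":10},{"translation":[0,0,4],"delta_rot":[0,0,0],"gripper":10},{"translation":[0,0,3],"delta_rot":[0,0,0],"gripper":10},{"translation":[0,0,2],"delta_rot":[0,0,0],"gripper":10},{"translation":[0,0,0],"delta_rot":[0,0,0],"gripper":10},{"translation":[0,0,0],"delta_rot":[0,0,0],"gripper":10}]'; python3 -c "
from h import *
go(.567,.037,.0924); print(read_state()['ft_force'])"
```

```text
t: 13.92
tcp_pos: [0.5689, 0.0367, 0.0935]
tool_rot: [0.0, 0.821, 0.571, 0.0]
ft_force: [0.9, 0.2, -0.5]
grip_width: 0.0223
t 13.9 tcp [0.5689 0.0367 0.0935] w 0.0223 tilt -1.0 rz -0.0 shift [-0.3 -1.9  1.1]
[ 0.88258418  0.22554093 -0.48047662]
```

Nearly seated, no side force. A last 1.5 mm, then release and rise.

```bash
python3 -m crank '[{"translation":[0,0,1.2],"delta_rot":[0,0,0],"gripper":10},{"translation":[0,0,0],"delta_rot":[0,0,0],"gripper":10},{"translation":[0,0,0],"delta_rot":[0,0,0],"gripper":10}]'; python3 -m crank '[{"translation":[0,0,0],"delta_rot":[0,0,0],"gripper":50},{"translation":[0,0,0],"delta_rot":[0,0,0],"gripper":50},{"translation":[0,0,0],"delta_rot":[0,0,0],"gripper":50},{"translation":[0,0,0],"delta_rot":[0,0,0],"gripper":50},{"translation":[0,0,0],"delta_rot":[0,0,0],"gripper":50},{"translation":[0,0,-20],"delta_rot":[0,0,0],"gripper":50},{"translation":[0,0,-35],"delta_rot":[0,0,0],"gripper":50},{"translation":[0,0,-35],"delta_rot":[0,0,0],"gripper":50},{"translation":[0,0,-35],"delta_rot":[0,0,0],"gripper":50},{"translation":[0,0,0],"delta_rot":[0,0,0],"gripper":50},{"translation":[0,0,0],"delta_rot":[0,0,0],"gripper":50}]'
python3 - <<'E'
from h import *
s=read_state();f=grab_frame("wrist");P=cloud(f,s)
fit(P,(.567,.037),.070,.08,.04)   # flange top ~75 mm
fit(P,(.567,.037),.095,.108,.025) # knob top 102 mm
m=(np.hypot(P[...,0]-.567,P[...,1]-.037)<.028)&(P[...,2]>.068)&(P[...,2]<.085)
Q=P[m];A=np.c_[Q[:,:2],np.ones(len(Q))];c=np.linalg.lstsq(A,Q[:,2],rcond=None)[0];print("slope",c[:2],"z",np.median(Q[:,2]))
go(.407,.2595,.2)
E
```

```text
t: 14.17
tcp_pos: [0.5692, 0.0366, 0.0926]
tool_rot: [0.0, 0.821, 0.571, 0.0]
ft_force: [-0.3, -0.0, 3.9]
grip_width: 0.0222
t: 15.08
tcp_pos: [0.5699, 0.0366, 0.2192]
tool_rot: [0.001, 0.821, 0.571, 0.002]
ft_force: [-0.6, -0.3, -0.8]
grip_width: 0.05
2795 [568.7  37.9  29.8] zmax 0.0771
678 [568.6  37.8  12. ] zmax 0.1042
slope [0.01316531 0.00414994] z 0.07501871233054425
t 15.1 tcp [0.5688 0.0366 0.2175] w 0.0499 tilt -1.0 rz -0.0 shift [ 152.9 -229.1   17.4]
```

Lid seated (flange top at 75 mm, level). Now the egg cup.

```bash
python3 -m crank '[{"translation":[9,-13,0],"delta_rot":[0,0,0],"gripper":65},{"translation":[18,-27,0],"delta_rot":[0,0,0],"gripper":65},{"translation":[18,-27,0],"delta_rot":[0,0,0],"gripper":65},{"translation":[18,-27,0],"delta_rot":[0,0,0],"gripper":65},{"translation":[18,-27,0],"delta_rot":[0,0,0],"gripper":65},{"translation":[18,-27,0],"delta_rot":[0,0,0],"gripper":65},{"translation":[18,-27,0],"delta_rot":[0,0,0],"gripper":65},{"translation":[18,-27,0],"delta_rot":[0,0,0],"gripper":65},{"translation":[18,-27,0],"delta_rot":[0,0,0],"gripper":65},{"translation":[0,0,0],"delta_rot":[0,0,0],"gripper":65},{"translation":[0,0,0],"delta_rot":[0,0,0],"gripper":65},{"translation":[0,0,0],"delta_rot":[0,0,0],"gripper":65}]'
python3 - <<'E'
from h import *
s=read_state();f=grab_frame("wrist");P=cloud(f,s)
fit(P,(.407,.2595),.053,.066,.04)
fit(P,(.407,.2595),.035,.066,.04)
go(.407,.2595,.035)
save(f,"w5.png")
E
```

```text
t: 16.13
tcp_pos: [0.4063, 0.2595, 0.2162]
tool_rot: [-0.0, 0.82, 0.572, -0.001]
ft_force: [0.0, -0.3, 0.5]
grip_width: 0.0651
785 [406.9 260.5  22.5] zmax 0.064
1196 [407.  260.6  22.6] zmax 0.064
t 16.2 tcp [0.4069 0.2591 0.2163] w 0.065 tilt -1.0 rz -0.0 shift [  0.6   0.2 181.3]
```

View pics/w5.png

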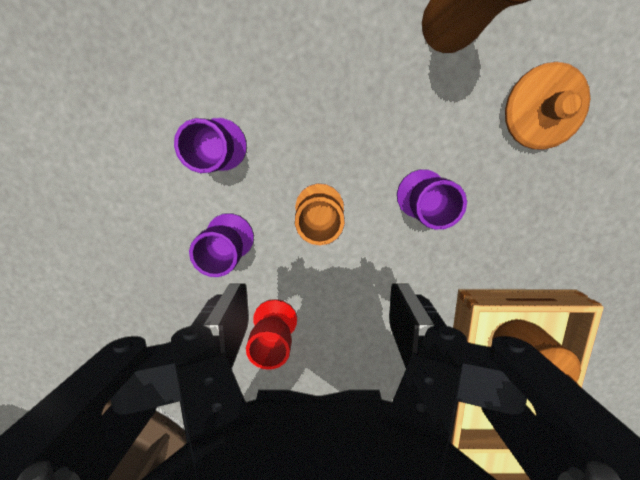

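```bash
python3 -m crank '[{"translation":[1.4,-0.4,20],"delta_rot":[0,0,0],"gripper":65},{"translation":[0,0,35],"delta_rot":[0,0,0],"gripper":65},{"translation":[0,0,35],"delta_rot":[0,0,0],"gripper":65},{"translation":[0,0,35],"delta_rot":[0,0,0],"gripper":65},{"translation":[0,0,28],"delta_rot":[0,0,0],"gripper":65},{"translation":[0,0,18],"delta_rot":[0,0,0],"gripper":65},{"translation":[0,0,9],"delta_rot":[0,0,0],"gripper":65},{"translation":[0,0,0],"delta_rot":[0,0,0],"gripper":65},{"translation":[0,0,0],"delta_rot":[0,0,0],"gripper":65}]' && python3 -m crank '[{"translation":[0,0,0],"delta_rot":[0,0,0],"gripper":35},{"translation":[0,0,0],"delta_rot":[0,0,0],"gripper":35},{"translation":[0,0,0],"delta_rot":[0,0,0],"gripper":35},{"translation":[0,0,0],"delta_rot":[0,0,0],"gripper":35},{"translation":[0,0,0],"delta_rot":[0,0,0],"gripper":35},{"translation":[0,0,0],"delta_rot":[0,0,0],"gripper":35}]' 40 && python3 -m crank '[{"translation":[0,0,-15],"delta_rot":[0,0,0],"gripper":35},{"translation":[0,0,-25],"delta_rot":[0,0,0],"gripper":35},{"translation":[0,0,-30],"delta_rot":[0,0,0],"gripper":35},{"translation":[0,0,-30],"delta_rot":[0,0,0],"gripper":35},{"translation":[0,0,-30],"delta_rot":[0,0,0],"gripper":35},{"translation":[0,0,-20],"delta_rot":[0,0,0],"gripper":35},{"translation":[0,0,0],"delta_rot":[0,0,0],"gripper":35}]'; python3 -c "
from h import *
go(.505,-.1293,.19)"
```

```text
t: 16.93
tcp_pos: [0.4075, 0.2606, 0.0372]
tool_rot: [-0.0, 0.821, 0.571, -0.0]
ft_force: [0.1, 0.4, -0.5]
grip_width: 0.0651
t: 17.43
tcp_pos: [0.4081, 0.2614, 0.0385]
tool_rot: [0.0, 0.821, 0.571, 0.001]
ft_force: [0.1, -2.9, 5.8]
grip_width: 0.0442
t: 18.02
tcp_pos: [0.4093, 0.2623, 0.1922]
tool_rot: [0.0, 0.821, 0.571, 0.004]
ft_force: [0.5, 1.3, 0.4]
grip_width: 0.0448
t 18.0 tcp [0.4093 0.2623 0.1922] w 0.0448 tilt -1.0 rz -0.0 shift [-334.1  225.6    1.3]
```

```bash
python3 -m crank '[{"translation":[-14,9.6,0],"delta_rot":[0,0,0],"gripper":35},{"translation":[-30,20,0],"delta_rot":[0,0,0],"gripper":35},{"translation":[-30,20,0],"delta_rot":[0,0,0],"gripper":35},{"translation":[-30,20,0],"delta_rot":[0,0,0],"gripper":35},{"translation":[-30,20,0],"delta_rot":[0,0,0],"gripper":35},{"translation":[-30,20,0],"delta_rot":[0,0,0],"gripper":35},{"translation":[-30,20,0],"delta_rot":[0,0,0],"gripper":35},{"translation":[-30,20,0],"delta_rot":[0,0,0],"gripper":35},{"translation":[-30,20,0],"delta_rot":[0,0,0],"gripper":35},{"translation":[-30,20,0],"delta_rot":[0,0,0],"gripper":35},{"translation":[-30,20,0],"delta_rot":[0,0,0],"gripper":35},{"translation":[-20,16,0],"delta_rot":[0,0,0],"gripper":35}]'; python3 -m crank '[{"translation":[0,0,0],"delta_rot":[0,0,0],"gripper":35},{"translation":[0,0,0],"delta_rot":[0,0,0],"gripper":35},{"translation":[0,0,0],"delta_rot":[0,0,0],"gripper":35},{"translation":[0,0,0],"delta_rot":[0,0,0],"gripper":35}]'
python3 - <<'E'
from h import *
go(.505,-.1293,.0385+.008)
s=read_state();f=grab_frame("wrist");P=cloud(f,s)
t=s["tcp_pos"]
fit(P,t[:2],t[2]+.015,t[2]+.03,.028)
for c in ['scene','side']:
  g=grab_frame(c);P=cloud(g); fit(P,t[:2],t[2]-.04,t[2]-.026,.035); 
  if c=='scene': K=np.array(g['camera_matrix']);M,o=pose(g);p=M.T@(t-o);u=int(K[0,0]*p[0]/p[2]+K[0,2]);v=int(K[1,1]*p[1]/p[2]+K[1,2]);a=g['img'][v-80:v+80,u-100:u+100]
  else: K=np.array(g['camera_matrix']);M,o=pose(g);p=M.T@(t-o);u=int(K[0,0]*p[0]/p[2]+K[0,2]);v=int(K[1,1]*p[1]/p[2]+K[1,2]);b=g['img'][v-80:v+80,u-100:u+100]
cv2.imwrite('pics/egg.png',cv2.resize(np.hstack([a,b])[...,::-1],None,fx=2,fy=2))
E
```

```text
t: 19.02
tcp_pos: [0.503, -0.1334, 0.1876]
tool_rot: [0.001, 0.821, 0.571, 0.0]
ft_force: [0.7, 1.0, 0.2]
grip_width: 0.0451
t: 19.35
tcp_pos: [0.5023, -0.1295, 0.1872]
tool_rot: [-0.0, 0.821, 0.572, -0.0]
ft_force: [0.1, -0.3, -0.2]
grip_width: 0.0448
t 19.4 tcp [ 0.5023 -0.1295  0.1872] w 0.0448 tilt -1.0 rz 0.0 shift [  1.1   2.5 140.7]
6754 [ 503.1 -127.1   27.1] zmax 0.2172
234 [ 501.8 -131.3   26.7] zmax 0.1611
471 [ 501.7 -133.1   26.8] zmax 0.1611
```

View pics/egg.png

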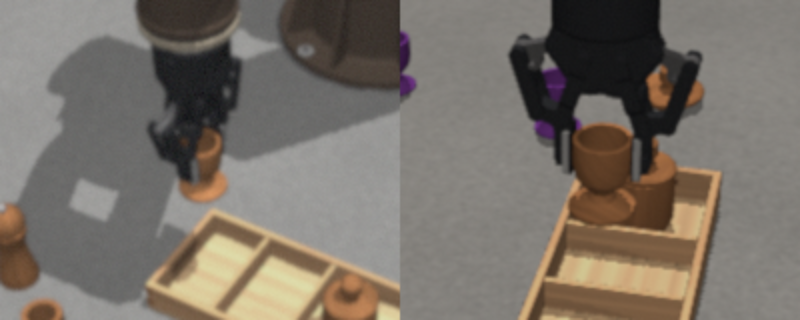

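```bash
python3 -m crank '[{"translation":[2.2,2.5,20],"delta_rot":[0,0,0],"gripper":35},{"translation":[0,0,25],"delta_rot":[0,0,0],"gripper":35},{"translation":[0,0,25],"delta_rot":[0,0,0],"gripper":35},{"translation":[0,0,25],"delta_rot":[0,0,0],"gripper":35},{"translation":[0,0,20],"delta_rot":[0,0,0],"gripper":35},{"translation":[0,0,10],"delta_rot":[0,0,0],"gripper":35},{"translation":[0,0,6],"delta_rot":[0,0,0],"gripper":35},{"translation":[0,0,5],"delta_rot":[0,0,0],"gripper":35},{"translation":[0,0,3],"delta_rot":[0,0,0],"gripper":35},{"translation":[0,0,1],"delta_rot":[0,0,0],"gripper":35},{"translation":[0,0,0],"delta_rot":[0,0,0],"gripper":35},{"translation":[0,0,0],"delta_rot":[0,0,0],"gripper":35}]' && python3 -m crank '[{"translation":[0,0,0],"delta_rot":[0,0,0],"gripper":65},{"translation":[0,0,0],"delta_rot":[0,0,0],"gripper":65},{"translation":[0,0,0],"delta_rot":[0,0,0],"gripper":65},{"translation":[0,0,0],"delta_rot":[0,0,0],"gripper":65},{"translation":[0,0,0],"delta_rot":[0,0,0],"gripper":65},{"translation":[0,0,-20],"delta_rot":[0,0,0],"gripper":65},{"translation":[0,0,-35],"delta_rot":[0,0,0],"gripper":65},{"translation":[0,0,-35],"delta_rot":[0,0,0],"gripper":65},{"translation":[0,0,-35],"delta_rot":[0,0,0],"gripper":65},{"translation":[0,0,-35],"delta_rot":[0,0,0],"gripper":65},{"translation":[0,0,-20],"delta_rot":[0,0,0],"gripper":65},{"translation":[0,0,0],"delta_rot":[0,0,0],"gripper":65}]'
python3 - <<'E'
from h import *
for c in ["wrist","side"]:
    s=read_state();f=grab_frame(c);P=cloud(f,s)
    fit(P,(.505,-.13),.060,.075,.035)
    for z in range(70,115,4): 
        if c=="side": fit(P,(.5298,-.348),z/1000,z/1000+.004,.035)
go(.53,-.348,.225)
E
```

```text
t: 20.5
tcp_pos: [0.5063, -0.1294, 0.0477]
tool_rot: [0.0, 0.821, 0.571, 0.0]
ft_force: [-0.4, 0.2, -0.5]
grip_width: 0.0449
t: 21.5
tcp_pos: [0.508, -0.1299, 0.2317]
tool_rot: [0.003, 0.821, 0.571, 0.002]
ft_force: [0.8, -1.0, 0.3]
grip_width: 0.0652
772 [ 505.4 -130.7   22.8] zmax 0.0721
318 [ 503.1 -133.3   24.1] zmax 0.0711
40 [ 527.8 -359.8   17.1] zmax 0.074
93 [ 529.1 -352.6   20.4] zmax 0.0779
48 [ 527.9 -357.8   18.5] zmax 0.082
51 [ 528.9 -354.6   20.3] zmax 0.0858
71 [ 529.1 -351.6   21.1] zmax 0.09
115 [ 529.5 -351.9   20.8] zmax 0.094
101 [ 529.7 -351.7   19.8] zmax 0.098
236 [ 530.9 -350.8   19.6] zmax 0.102
212 [ 529.2 -351.6   15.8] zmax 0.106
25 [ 530.  -351.1    8.5] zmax 0.11
35 [ 529.7 -350.6    5.3] zmax 0.114
few
t 21.6 tcp [ 0.5062 -0.1294  0.2279] w 0.0651 tilt -1.0 rz -0.0 shift [-196.8   98.2    3. ]
```

```bash
python3 -m crank '[{"translation":[-16,8,0],"delta_rot":[0,0,0],"gripper":65},{"translation":[-30,15,0],"delta_rot":[0,0,0],"gripper":65},{"translation":[-30,15,0],"delta_rot":[0,0,0],"gripper":65},{"translation":[-30,15,0],"delta_rot":[0,0,0],"gripper":65},{"translation":[-30,15,0],"delta_rot":[0,0,0],"gripper":65},{"translation":[-30,15,0],"delta_rot":[0,0,0],"gripper":65},{"translation":[-31,15,0],"delta_rot":[0,0,0],"gripper":65},{"translation":[0,0,0],"delta_rot":[0,0,0],"gripper":65},{"translation":[0,0,0],"delta_rot":[0,0,0],"gripper":65},{"translation":[0,0,0],"delta_rot":[0,0,0],"gripper":65}]'
python3 - <<'E'
from h import *
s=read_state();f=grab_frame("wrist");P=cloud(f,s)
for z in (82,88,94,100,106): fit(P,(.53,-.349),z/1000,z/1000+.006,.035)
go(.53,-.349,.080)
E
```

```text
t: 22.43
tcp_pos: [0.5285, -0.3474, 0.2255]
tool_rot: [-0.001, 0.821, 0.571, -0.0]
ft_force: [0.5, 0.2, 0.2]
grip_width: 0.065
few
174 [ 530.6 -348.4   21.3] zmax 0.094
287 [ 530.8 -348.    20.3] zmax 0.1
1187 [ 530.7 -348.5   18.8] zmax 0.106
214 [ 530.4 -348.1   10.8] zmax 0.112
t 22.5 tcp [ 0.5287 -0.347   0.2259] w 0.0652 tilt -1.0 rz -0.0 shift [ -1.6   2.2 145.9]
```

```bash
python3 -m crank '[{"translation":[-0.8,2.3,20],"delta_rot":[0,0,0],"gripper":65},{"translation":[0,0,30],"delta_rot":[0,0,0],"gripper":65},{"translation":[0,0,30],"delta_rot":[0,0,0],"gripper":65},{"translation":[0,0,30],"delta_rot":[0,0,0],"gripper":65},{"translation":[0,0,24],"delta_rot":[0,0,0],"gripper":65},{"translation":[0,0,12],"delta_rot":[0,0,0],"gripper":65},{"translation":[0,0,0],"delta_rot":[0,0,0],"gripper":65},{"translation":[0,0,0],"delta_rot":[0,0,0],"gripper":65}]' && python3 -m crank '[{"translation":[0,0,0],"delta_rot":[0,0,0],"gripper":30},{"translation":[0,0,0],"delta_rot":[0,0,0],"gripper":30},{"translation":[0,0,0],"delta_rot":[0,0,0],"gripper":30},{"translation":[0,0,0],"delta_rot":[0,0,0],"gripper":30},{"translation":[0,0,0],"delta_rot":[0,0,0],"gripper":30},{"translation":[0,0,0],"delta_rot":[0,0,0],"gripper":30},{"translation":[0,0,0],"delta_rot":[0,0,0],"gripper":30}]' 50 && python3 -m crank '[{"translation":[0,0,-12],"delta_rot":[0,0,0],"gripper":30},{"translation":[0,0,-20],"delta_rot":[0,0,0],"gripper":30},{"translation":[0,0,-25],"delta_rot":[0,0,0],"gripper":30},{"translation":[0,0,-25],"delta_rot":[0,0,0],"gripper":30},{"translation":[0,0,-25],"delta_rot":[0,0,0],"gripper":30},{"translation":[0,0,-20],"delta_rot":[0,0,0],"gripper":30},{"translation":[0,0,-10],"delta_rot":[0,0,0],"gripper":30},{"translation":[0,0,0],"delta_rot":[0,0,0],"gripper":30},{"translation":[0,0,0],"delta_rot":[0,0,0],"gripper":30}]'; python3 -c "
from h import *
go(.5331,-.0534,.215)"
```

```text
t: 23.15
tcp_pos: [0.5314, -0.349, 0.0814]
tool_rot: [-0.0, 0.821, 0.572, -0.0]
ft_force: [-0.0, -0.3, 0.4]
grip_width: 0.0648
t: 23.73
tcp_pos: [0.5321, -0.3502, 0.0832]
tool_rot: [0.001, 0.821, 0.571, 0.0]
ft_force: [-1.9, 0.7, 9.8]
grip_width: 0.0403
t: 24.48
tcp_pos: [0.5312, -0.3496, 0.2185]
tool_rot: [0.0, 0.821, 0.571, 0.0]
ft_force: [-0.0, -0.1, -1.9]
grip_width: 0.0404
t 24.5 tcp [ 0.5312 -0.3496  0.2185] w 0.0404 tilt -1.0 rz -0.0 shift [ 278.5 -101.     3.4]
```

```bash
python3 -m crank '[{"translation":[14,-5,0],"delta_rot":[0,0,0],"gripper":30},{"translation":[28,-10,0],"delta_rot":[0,0,0],"gripper":30},{"translation":[31,-11,0],"delta_rot":[0,0,0],"gripper":30},{"translation":[31,-11,0],"delta_rot":[0,0,0],"gripper":30},{"translation":[31,-11,0],"delta_rot":[0,0,0],"gripper":30},{"translation":[31,-11,0],"delta_rot":[0,0,0],"gripper":30},{"translation":[31,-11,0],"delta_rot":[0,0,0],"gripper":30},{"translation":[31,-11,0],"delta_rot":[0,0,0],"gripper":30},{"translation":[28,-11,0],"delta_rot":[0,0,0],"gripper":30},{"translation":[22.5,-9,0],"delta_rot":[0,0,0],"gripper":30},{"translation":[0,0,0],"delta_rot":[0,0,0],"gripper":30},{"translation":[0,0,0],"delta_rot":[0,0,0],"gripper":30}]'; python3 -m crank '[{"translation":[0,0,0],"delta_rot":[0,0,0],"gripper":30},{"translation":[0,0,0],"delta_rot":[0,0,0],"gripper":30},{"translation":[0,0,0],"delta_rot":[0,0,0],"gripper":30}]'
python3 - <<'E'
from h import *
go(.5331,-.0534,.0832+.008)
s=read_state();t=s["tcp_pos"];o=[]
for c in ['scene','side']:
  g=grab_frame(c);P=cloud(g); fit(P,t[:2],t[2]-.078,t[2]-.062,.035); fit(P,t[:2],t[2]-.09,t[2]-.062,.035)
  K=np.array(g['camera_matrix']);M,x=pose(g);p=M.T@(t-x);u=int(K[0,0]*p[0]/p[2]+K[0,2]);v=int(K[1,1]*p[1]/p[2]+K[1,2]);o.append(g['img'][v-60:v+100,u-100:u+100])
cv2.imwrite('pics/mill.png',cv2.resize(np.hstack(o)[...,::-1],None,fx=2,fy=2))
E
```

```text
t: 25.48
tcp_pos: [0.5322, -0.0517, 0.2169]
tool_rot: [-0.001, 0.82, 0.572, -0.001]
ft_force: [-0.7, -0.0, -0.9]
grip_width: 0.0398
t: 25.73
tcp_pos: [0.5331, -0.0541, 0.2177]
tool_rot: [-0.0, 0.821, 0.571, -0.0]
ft_force: [0.1, 0.2, -1.0]
grip_width: 0.0404
t 25.7 tcp [ 0.5331 -0.0541  0.2177] w 0.0404 tilt -1.0 rz -0.1 shift [ 7.000e-01 -1.000e-01  1.265e+02]
150 [534.  -52.7  23.1] zmax 0.1557
184 [533.9 -52.6  23.2] zmax 0.1557
260 [530.4 -56.8  22.6] zmax 0.1556
346 [530.4 -56.9  22.6] zmax 0.1556
```

View pics/mill.png

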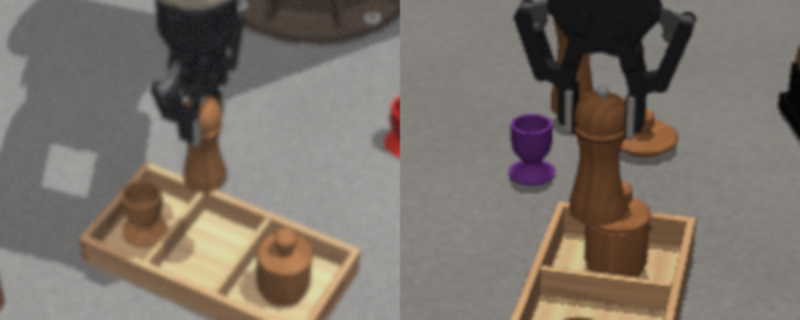

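```bash
python3 -m crank '[{"translation":[1,0,20],"delta_rot":[0,0,0],"gripper":30},{"translation":[0,0,25],"delta_rot":[0,0,0],"gripper":30},{"translation":[0,0,25],"delta_rot":[0,0,0],"gripper":30},{"translation":[0,0,20],"delta_rot":[0,0,0],"gripper":30},{"translation":[0,0,15],"delta_rot":[0,0,0],"gripper":30},{"translation":[0,0,9],"delta_rot":[0,0,0],"gripper":30},{"translation":[0,0,6],"delta_rot":[0,0,0],"gripper":30},{"translation":[0,0,4],"delta_rot":[0,0,0],"gripper":30},{"translation":[0,0,2],"delta_rot":[0,0,0],"gripper":30},{"translation":[0,0,0],"delta_rot":[0,0,0],"gripper":30},{"translation":[0,0,0],"delta_rot":[0,0,0],"gripper":30}]'; python3 -c "
from h import *
s=grab_frame('side');P=cloud(s);go(.533,-.0534,.0912);fit(P,(.533,-.054),.012,.03,.03)"
```

```text
t: 26.75
tcp_pos: [0.534, -0.0525, 0.0927]
tool_rot: [0.0, 0.821, 0.571, 0.0]
ft_force: [0.2, 0.2, -0.8]
grip_width: 0.0405
t 26.8 tcp [ 0.534  -0.0525  0.0928] w 0.0402 tilt -1.0 rz -0.0 shift [-1.2 -0.7  1.6]
73 [531.1 -56.1  22.4] zmax 0.0299
```

Still about 1.5 mm up; lower to contact, release, rise, and check.

```bash
python3 -m crank '[{"translation":[0,0,1],"delta_rot":[0,0,0],"gripper":30},{"translation":[0,0,1],"delta_rot":[0,0,0],"gripper":30},{"translation":[0,0,0],"delta_rot":[0,0,0],"gripper":30},{"translation":[0,0,0],"delta_rot":[0,0,0],"gripper":30}]' && python3 -m crank '[{"translation":[0,0,0],"delta_rot":[0,0,0],"gripper":65},{"translation":[0,0,0],"delta_rot":[0,0,0],"gripper":65},{"translation":[0,0,0],"delta_rot":[0,0,0],"gripper":65},{"translation":[0,0,0],"delta_rot":[0,0,0],"gripper":65},{"translation":[0,0,0],"delta_rot":[0,0,0],"gripper":65},{"translation":[0,0,-20],"delta_rot":[0,0,0],"gripper":65},{"translation":[0,0,-35],"delta_rot":[0,0,0],"gripper":65},{"translation":[0,0,-35],"delta_rot":[0,0,0],"gripper":65},{"translation":[0,0,-35],"delta_rot":[0,0,0],"gripper":65},{"translation":[0,0,-25],"delta_rot":[0,0,0],"gripper":65},{"translation":[0,0,0],"delta_rot":[0,0,0],"gripper":65}]'
python3 -m crank '[{"translation":[0,-30,0],"delta_rot":[0,0,0],"gripper":65},{"translation":[0,-30,0],"delta_rot":[0,0,0],"gripper":65},{"translation":[0,-30,0],"delta_rot":[0,0,0],"gripper":65},{"translation":[0,0,0],"delta_rot":[0,0,0],"gripper":65},{"translation":[0,0,0],"delta_rot":[0,0,0],"gripper":65},{"translation":[0,0,0],"delta_rot":[0,0,0],"gripper":65}]'
python3 - <<'E'
from h import *
for c in ["wrist","scene","side"]:
    s=read_state();f=grab_frame(c);P=cloud(f,s);print(c)
    B=np.array([.5383,-.0393]);d=np.array([-.347,-.938]);n=np.array([.938,-.347])
    for nm,p,lo,hi,r in [("lid",(.568,.037),.07,.079,.04),("knob",(.568,.037),.096,.108,.025),("mill head",(.533,-.054),.1,.116,.03),("mill top",(.533,-.054),.118,.135,.02),("mill foot",(.533,-.054),.014,.03,.03),("egg",(.505,-.13),.06,.076,.035),("biglid",(.644,.278),.036,.05,.02),("tall",(.58,.379),.15,.165,.035),("straight",(.63,-.283),.054,.068,.035)]:
        print(nm,end=" ");fit(P,p,lo,hi,r)
    if c=="side": cv2.imwrite("pics/end.png",f["img"][...,::-1])
E
```

```text
t: 27.13
tcp_pos: [0.5341, -0.0524, 0.0912]
tool_rot: [0.0, 0.821, 0.571, 0.001]
ft_force: [-3.4, 2.1, 16.8]
grip_width: 0.0402
t: 28.05
tcp_pos: [0.536, -0.0528, 0.2452]
tool_rot: [0.003, 0.821, 0.571, 0.003]
ft_force: [1.5, -1.0, 0.5]
grip_width: 0.0653
t: 28.55
tcp_pos: [0.4497, -0.0212, 0.2403]
tool_rot: [0.0, 0.821, 0.571, 0.0]
ft_force: [0.3, 0.3, -0.8]
grip_width: 0.0649
wrist
lid 3198 [568.6  37.7  30. ] zmax 0.0775
knob 791 [568.4  37.6  12. ] zmax 0.1045
mill head 1733 [532.3 -50.3  20.9] zmax 0.1159
mill top 127 [532.  -50.6   4.9] zmax 0.1239
mill foot 309 [532.4 -50.4  22.7] zmax 0.0299
egg 428 [ 505.  -129.3   22.4] zmax 0.0726
biglid few
tall few
straight 208 [ 640.1 -274.4   17.3] zmax 0.0636
scene
lid 358 [569.4  37.3  30.1] zmax 0.0789
knob 78 [568.8  37.8  13.2] zmax 0.1066
mill head 224 [534.7 -51.4  21.8] zmax 0.1159
mill top 14 [537.3 -49.5   8.4] zmax 0.1229
mill foot 119 [537.9 -50.1  22.9] zmax 0.0299
egg 183 [ 506.1 -132.2   24.7] zmax 0.075
biglid 94 [644.1 276.9  12.5] zmax 0.0495
tall 275 [581.2 380.3  22.9] zmax 0.1644
straight 216 [ 630.  -282.7   23.8] zmax 0.0679
side
lid 357 [567.7  34.7  30.7] zmax 0.0786
knob 76 [568.6  33.9  12.4] zmax 0.1025
mill head 290 [531.7 -54.5  20. ] zmax 0.1158
mill top 20 [531.  -54.8   5.1] zmax 0.1228
mill foot 74 [531.5 -54.9  22.6] zmax 0.0299
egg 312 [ 503.6 -133.    24.6] zmax 0.0707
biglid 58 [643.1 275.7  13.4] zmax 0.0442
tall 39 [588.5 371.6  15.6] zmax 0.1606
straight 437 [ 628.1 -283.4   23.3] zmax 0.0637
```

View pics/end.png

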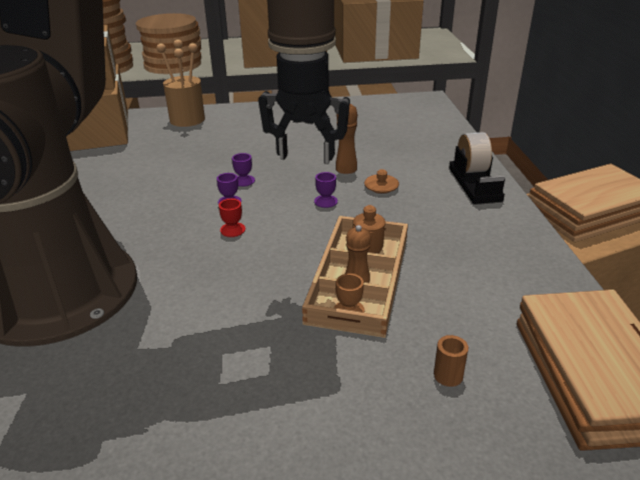

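```bash
python3 -c "
from station import *
print(hand_in())"
```

```text
the job is handed in; nothing more can be done
None
```

The caddy is made up and the job handed in at about 29 s of the 120 s allowed; the hand-in reports no verdict.

| Item | Compartment | Caddy-frame x | Allowed x | Height check |
|---|---|---|---|---|
| Salt pot | largest | about -82 mm | -102.5 to -59.5 mm | rim about 69 mm up before the lid went on |
| Pepper mill | middle | about +14 mm | -4 to +34 mm | head directly over foot; nut top about 123 mm up |
| Footed egg cup | smallest | about +97 mm | +85 to +107 mm | rim about 71 mm up |

- **Lid:** its flange top is at 75 mm, the seated height. Its tilt is about 0.01 rad. The knob measures about 1 mm from where the pot's centre was before the lid went on.
- **Look-alikes:** the larger lid and the straight cup re-measured within a few millimetres of their starts. For the taller mill, the scene camera agreed with its first reading. The side camera differed by about 11 mm, with few points because the gripper was partly in front of it.
- **Camera agreement:** the cameras differed by up to about 5 mm on the placed items (wrist against side on the mill), well inside the tolerances. The wrist camera's reading of the straight cup was about 14 mm off, from a partial view.
- **Robot:** the arm and gripper stood clear of everything at the end. The largest wrist force I saw in the move reports was 17 N.

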